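# Stand a signed plaque in the snuggest slot of the drying rack

## Robot

A 6-joint arm with a two-finger parallel gripper is mounted at the origin on the work surface. World frame = base frame: x ahead of the robot, y to its left, z up, the work surface at z = 0. Lengths are in m, angles in rad, forces in N, time in s.
With the tool pointing down it reaches from about 0.375 to 0.925 m from the base axis. Payload 5.7 kg.
Tool frame: the origin (TCP) lies midway between the tips of the shut fingers; the grasp point (between the pads) lies 19 mm behind it; z points along the fingers, y is the line along which they close (so a half turn about z gives the same grasp; the last joint's range is limited). The gripper opens to 88 mm and grips with 3 to 60 N. Pads are 20 mm wide; open, the fingers measure 115 mm over their backs; the gripper's body (75 mm by 178 mm) begins 61 mm behind the grasp point.
Start: joints at [1.015, 0.359, 1.51, -0, 1.272, -0.115], TCP at [0.256, 0.543, 0.223] pointing down, gripper open.
Joint ranges: [-2.97, 2.97], [-1.01, 2.36], [0.21, 2.38], [-0.96, 4.11], [0.2, 2.71], [-2.98, 2.98]. Speed limits (rad/s): [2.39, 2.39, 3.14, 3.14, 3.14, 3.14].

## Interface

Orientations are given as [roll, pitch, yaw] about the fixed x, y, z axes, in that order (R = Rz(yaw) Ry(pitch) Rx(roll)).
In Python, from cell import env gives the robot as it stands.
- The arm moves only by the shell command python3 inch.py 'ROWS'. ROWS is a JSON object whose key "rows" holds a list of rows, 1 to 12 of them, each of 5 numbers: the finger opening in m, then dx, dy, dz in normalised numbers (1 is 750 mm), then a turn about the tool's z in parts of the range, where 1.0 means 2 pi rad; each row shifts and turns the commanded pose from where the row before left it, along the tool's axes as they then stand; what a row does not reach is not made up. A row lasts 1/12 s, in which the tool goes at most 0.0417 m and 0.125 rad, less where a joint would pass 70% of its speed; a pose out of reach is approached as far as the arm can. The fingers move at their own pace and stop on an object; the grip force is fixed at half the most. Time passes only in rows, so rows that do not move let the fingers close. It prints the time, the measured TCP pose, the force, the opening and the grip force at its end. Input that does not fit is refused with a message, and nothing moves.
- env.state(): the state, without advancing time (a new reading comes with each control period).
- env.read_camera(name): name is "scene" or "top" or "wrist"; returns a dict with "image" (420x560x3 uint8, red, green, blue), "fx", "fy", "cx", "cy" (pixels), "k1" (the pictures are not rectified: a ray, as slopes to the right and down, at radius r is drawn at 1 + k1 r^2 times it, then the intrinsics apply), "rvec" (rotation vector, rad) and "tvec" (3), from world to camera coordinates, as OpenCV has them. Camera axes: x right, y down, z forward; pixel columns grow to the right and rows downward; lengths in m; the calibration is good to about 2 mm. A picture is of the moment at which its call begins. There is no depth.
- env.hand_in(): hands the job in; it is judged then, once.
The state is a dict: "clock": time; "joint_positions": joint angles; "joint_vel": joint speeds; "joint_efforts": joint torques, N m; "tool_pos": TCP position; "eef_rot": TCP orientation; "wrist_force": force on the tool from outside, world axes, zero at the start; "torque": the same for the moment, N m; "grip_width": finger opening in m; "grasp_force": force on a finger pad.
Only numpy, scipy, OpenCV 4.12 (cv2) and the standard library are available. Lean on these libraries where they do the work, as an engineer would, in place of code of your own. Each camera call takes 0.05 s, during which the arm holds its last target. There are 200 camera calls.

## Task

Lift the plaque out of the red bay of the holder and stand it in the narrowest slot of the drying rack that takes its tongue all the way down: try the slots by feel, slowly and with a light grip, never forcing the tongue where it does not go. Lower it in the hand until it stands on the floor of that slot, with its tongue within the slot's length, then let go and leave it standing upright; leave everything else as it is.

Things in the scene. Friction and masses are not known exactly. Their poses are not given: they have to be found in the camera images.
- plaque_a: white oval ceramic plaque, blue rim line, upright on a tongue cast under it. Oval 110 mm wide (x), 86 high, 9 thick (y), flat faces, centre 74 mm and top edge 117 mm above the origin. Tongue 60 mm long (x), 34 high, square-edged, centred; thickness 7 to 16 mm, different on each plaque, unmarked, hidden in the bay at the start. About 0.17 kg. Origin: centre of the tongue's underside; z up.
- plaque_b: another such plaque, the same but for the thickness of its tongue; same origin and axes. Which of the three stands in the red bay changes. Gripped with 10 to 20 N a plaque is held safely, yet slips in the fingers rather than chip when its tongue is stopped.
- plaque_c: another such plaque, the same but for the thickness of its tongue; same origin and axes. Which of the three stands in the red bay changes. Gripped with 10 to 20 N a plaque is held safely, yet slips in the fingers rather than chip when its tongue is stopped.
- holder: plywood holder, 108 x 190 mm, 46 mm high, fixed, with three bays in a row along its y, 58 mm apart: pockets 88 mm long (x), 24 mm wide (y), closed all round, walls 8 mm thick and 38 mm high above a floor 8 mm above the table. A plaque stands loosely in each, faces square to the holder's y within 3 degrees. Bay at the +y end red, others brown. Origin: centre of the underside.
- red_bay (a point): centre of the floor of the red-walled bay: the plaque standing here is the one to put away
- bay_2 (a point): centre of the floor of the middle (brown) bay, whose plaque stays
- bay_3 (a point): centre of the floor of the brown end bay, whose plaque stays
- rack: fixed wooden rack: dark base 110 x 196 x 10 mm with six square-edged ribs, 90 mm long (x), tops 40 mm above the table. The five slots between run along x, 32 mm apart along y, widening from the -y to the +y end; brass pins at their +x ends count them (one: narrowest). A tongue has 1.4 mm of play in the slot it fits; the next narrower is 2 mm too narrow. Origin: under the middle of slot 3.
- slot_1 (a point): centre of the floor of slot 1, the narrowest, 6.5 mm wide; 30 mm below the rib tops. x runs along the slot, z up
- slot_2 (a point): centre of the floor of slot 2, 10 mm wide; 30 mm below the rib tops. x runs along the slot, z up
- slot_3 (a point): centre of the floor of slot 3, 13.5 mm wide; 30 mm below the rib tops. x runs along the slot, z up
- slot_4 (a point): centre of the floor of slot 4, 17 mm wide; 30 mm below the rib tops. x runs along the slot, z up
- slot_5 (a point): centre of the floor of slot 5, the widest, 20.5 mm wide; 30 mm below the rib tops. x runs along the slot, z up
- marker: white marker pen with a black cap, 137 mm long, 15 mm thick, lying on the table. Bystander: leave alone.
- pen_cup: grey cup of pens, 74 mm across, 160 mm high with the pens. Bystander: leave alone.
- tape_roll: roll of yellow tape, 96 mm across, 24 mm high. Bystander: leave alone.
- solvent_jar: jar with a black lid, 62 mm across, 85 mm high. Bystander: leave alone.

How it is judged:
By the outcome, as a careful person would: the job done as asked, in the order asked, and still so for the second after the job is handed in, with the robot touching nothing.
It also fails if it takes over 64 s, if anything falls off the work surface, if the arm or the gripper's body presses on something with over 40 N, if the wrist force passes 120 N, or if a joint passes its speed limit or range.

## Working session

There is one attempt and no reset: what is moved stays moved. The work goes in short steps, Python scripts to look and compute and a shell command to move; the robot and the scene stay as the last step left them, time stands still between calls to the robot, and variables do not carry over. Pictures are saved under pics/ and viewed, at most 10 in all, crops included, and the job is handed in when it is done.

```bash
ls; mkdir -p pics
python3 - <<'E'
from cell import env
import cv2
s=env.state(); print(s)
for n in("scene","top"):
    c=env.read_camera(n); cv2.imwrite(f"pics/{n}0.png",c["image"][:,:,::-1]); print({k:v for k,v in c.items() if k!="image"})
E
```

```text
cell.py
inch.py
pics
{'clock': 0.0, 'joint_positions': array([ 1.01488245e+00,  3.59506293e-01,  1.51143072e+00, -1.31034816e-05,
        1.27251383e+00, -1.15106107e-01]), 'joint_vel': array([-0.00059538,  0.00026698,  0.00016581,  0.00041708, -0.00037528,
        0.00107997]), 'joint_efforts': array([ 1.64729630e-03, -5.15376627e+01, -2.70723742e+01,  6.74371468e-02,
        3.52679752e-02, -1.30395892e-04]), 'tool_pos': array([0.25564506, 0.54203933, 0.22180949]), 'eef_rot': array([-3.13974532e+00, -2.00981974e-04,  2.70078856e+00]), 'wrist_force': array([-0.20030472,  1.15082377,  0.33602347]), 'torque': array([ 0.01411194, -0.01356672,  0.05128692]), 'grasp_force': 0.0, 'grip_width': 0.08771943329052911}
{'fx': 482.3804995953511, 'fy': 482.3804995953511, 'cx': 289.46102954765877, 'cy': 204.211480211248, 'k1': -0.07928883629596467, 'rvec': array([ 2.05095876,  0.99479777, -0.51384199]), 'tvec': array([-0.33454916, -0.23923923,  1.59642915])}
{'fx': 469.9438240760272, 'fy': 469.9438240760272, 'cx': 285.86857893360104, 'cy': 206.20543868138776, 'k1': -0.03749487184940864, 'rvec': array([ 2.15070478, -2.1621307 ,  0.10997482]), 'tvec': array([0.00528891, 0.57701723, 1.45127972])}
```

View pics/scene0.png

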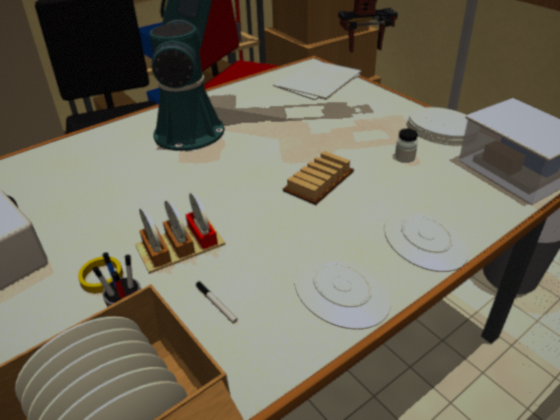

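View pics/top0.png

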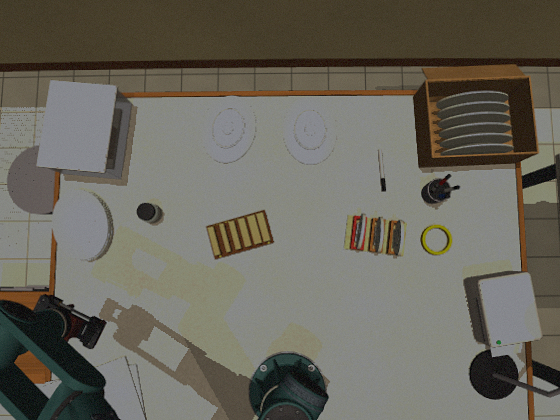

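The scene and top views show the rack at about (240,233) in the top view and the holder at about (375,235), with its red bay at the left (+y) end. The marker is at (382,170), the cup at (437,190), the tape at (437,240) and the jar at (150,212).

```bash
cat > h.py <<'E'
import numpy as np, cv2
from cell import env
from scipy.spatial.transform import Rotation as Ro
def cam(n,save=None):
    c=env.read_camera(n)
    if save: cv2.imwrite(save,c["image"][:,:,::-1])
    c["R"]=cv2.Rodrigues(np.array(c["rvec"]))[0]; c["o"]=-c["R"].T@c["tvec"]
    c["K"]=np.array([[c["fx"],0,c["cx"]],[0,c["fy"],c["cy"]],[0,0,1]]); c["D"]=np.array([c["k1"],0,0,0,0.])
    return c
def dirs(c,p):
    q=cv2.undistortPoints(np.array(p,float).reshape(-1,1,2),c["K"],c["D"]).reshape(-1,2)
    return np.c_[q,np.ones(len(q))]@c["R"]
def plane(c,p,z):
    d=dirs(c,p); return c["o"]+d*((z-c["o"][2])/d[:,2])[:,None]
def proj(c,P): return cv2.projectPoints(np.array(P,float).reshape(-1,3),np.array(c["rvec"]),np.array(c["tvec"]),c["K"],c["D"])[0].reshape(-1,2)
def tri(c1,p1,c2,p2):
    a=dirs(c1,[p1])[0];b=dirs(c2,[p2])[0]
    t=np.linalg.lstsq(np.c_[a,-b],c2["o"]-c1["o"],rcond=None)[0]
    A=c1["o"]+t[0]*a;B=c2["o"]+t[1]*b
    return (A+B)/2,np.linalg.norm(A-B)
def totool(target,yaw=None):
    s=env.state();R=Ro.from_euler("xyz",s["eef_rot"]).as_matrix()
    print("tool delta",np.round(R.T@(np.array(target)-s["tool_pos"]),4),"turn(about tool z)",None if yaw is None else np.round(-(yaw-s["eef_rot"][2]),3))
E
python3 - <<'E'
from h import *
c=cam("top")
print(plane(c,[[240,233]],.04),plane(c,[[358,232]],.05),plane(c,[[376,235]],.05),plane(c,[[395,237]],.05))
hsv=cv2.cvtColor(c["image"],cv2.COLOR_RGB2HSV)
r=c["image"][195:270,195:285]; b=c["image"][200:270,335:420]
cv2.imwrite("pics/crop.png",np.hstack([cv2.resize(x[:70,:85],None,fx=4.6,fy=4.6,interpolation=cv2.INTER_CUBIC) for x in(r,b)])[:,:,::-1])
E
```

```text
[[0.49272344 0.14605717 0.04      ]] [[ 0.49325666 -0.22122049  0.05      ]] [[ 0.48362286 -0.27678224  0.05      ]] [[ 0.47706485 -0.33549588  0.05      ]]
```

View pics/crop.png

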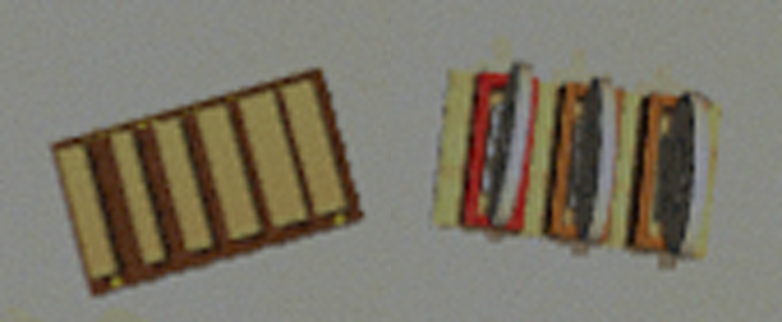

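Run:
```python
from h import *
c=cam("wrist");s=env.state();R=Ro.from_euler("xyz",s["eef_rot"]).as_matrix()
print("cam in tool",R.T@(c["o"]-s["tool_pos"]),"axes\n",R.T@c["R"].T, c["fx"],s["clock"])
totool([.47,.12,.30])
```

```text
cam in tool [ 0.06977484 -0.00016961 -0.16153337] axes
 [[-5.58452873e-06 -9.67198817e-01 -2.54020568e-01]
 [ 9.99999598e-01 -2.33124258e-04  8.65650297e-04]
 [-8.96474300e-04 -2.54020461e-01  9.67198429e-01]] 295.40660647103135 0.2
tool delta [-0.3739 -0.2906 -0.0776] turn(about tool z) None
```

Careful with the scale: shifts go in shares of 750 mm and turns go in shares of 2 pi rad. That gives: -0.037 m is -0.0493, -0.0176 m is -0.0235.

```bash
python3 inch.py '{"rows": [[0.088, -0.0493, -0.0235, 0.0027, 0], [0.088, -0.0493, -0.0235, 0.0027, 0], [0.088, -0.0493, -0.0235, 0.0027, 0], [0.088, -0.0493, -0.0235, 0.0027, 0], [0.088, -0.0493, -0.0235, 0.0027, 0], [0.088, -0.0493, -0.0235, 0.0027, 0], [0.088, -0.0493, -0.0235, 0.0027, 0], [0.088, -0.0493, -0.0235, 0.0027, 0], [0.088, -0.0493, -0.0235, 0.0027, 0], [0.088, -0.0493, -0.0235, 0.0027, 0], [0.088, -0.0493, -0.0235, 0.0027, 0], [0.088, -0.0493, -0.0235, 0.0027, 0]]}'
python3 inch.py '{"rows": [[0.088, 0, 0, 0, -0.0191], [0.088, 0, 0, 0, -0.0191], [0.088, 0, 0, 0, -0.0191], [0.088, 0, 0, 0, -0.0191], [0.088, 0, 0, 0, -0.0191], [0.088, 0, 0, 0, 0], [0.088, 0, 0, 0, 0]]}'
python3 -c "
from h import *
c=cam('wrist','pics/w1.png');print(env.state()['tool_pos'],env.state()['eef_rot'])"
```

```text
clock: 1.2
tool_pos: [0.5683, 0.1603, 0.1985]
eef_rot: [-3.141, -0.0, 2.701]
wrist_force: [0.2, 0.5, -0.2]
grip_width: 0.0881
grasp_force: 0.0
clock: 1.78
tool_pos: [0.5673, 0.1621, 0.1985]
eef_rot: [-3.142, -0.0, -2.986]
wrist_force: [-0.2, 0.4, 0.4]
grip_width: 0.0879
grasp_force: 0.0
[0.5673097  0.16217736 0.19853268] [-3.14150899e+00 -3.31840004e-04 -2.98616392e+00]
```

View pics/w1.png

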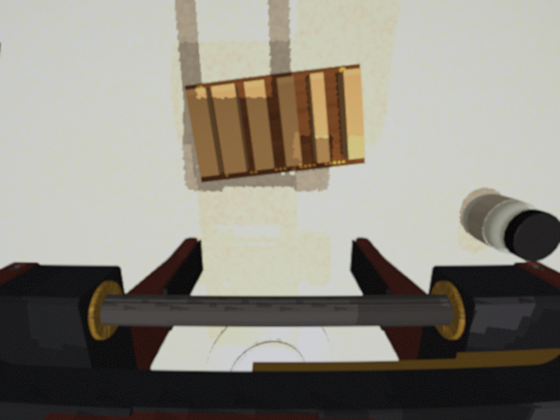

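The wrist view shows the rack at (186–365, 65–181), with the widest slot on the right and the pins on the lower (+x) edge. I'll move closer to get a second view.

Converted, 0.02 m is 0.0267, 0.013 m is 0.0173.

```bash
python3 inch.py '{"rows": [[0.088, 0.0173, 0, 0.0267, 0], [0.088, 0.0173, 0, 0.0267, 0], [0.088, 0.0173, 0, 0.0267, 0], [0.088, 0, 0, 0, 0], [0.088, 0, 0, 0, 0]]}'
python3 - <<'E'
from h import *
import pickle
c=cam('wrist','pics/w2.png');pickle.dump(c,open("w2.pkl","wb"))
# outline of rack: saturated brown
hsv=cv2.cvtColor(c["image"],cv2.COLOR_RGB2HSV); print(env.state()["tool_pos"])
m=((hsv[:,:,1]>90)&(hsv[:,:,0]<25)).astype(np.uint8)*255; m[250:]=0
m=cv2.morphologyEx(m,cv2.MORPH_CLOSE,np.ones((9,9)))
cs=max(cv2.findContours(m,0,2)[0],key=cv2.contourArea); print(cv2.boundingRect(cs))
ap=cv2.approxPolyDP(cs,6,True)[:,0]; print(ap.tolist())
x,y,w,h=cv2.boundingRect(cs)
cv2.imwrite("pics/w2c.png",cv2.resize(c["image"][y-8:y+h+8,x-8:x+w+8],None,fx=2.8,fy=2.8,interpolation=cv2.INTER_CUBIC)[:,:,::-1]); print(x-8,y-8)
E
```

```text
clock: 2.25
tool_pos: [0.5279, 0.1559, 0.1381]
eef_rot: [-3.142, -0.002, -2.984]
wrist_force: [0.1, 0.1, 0.8]
grip_width: 0.0875
grasp_force: 0.0
[0.52981452 0.15621132 0.13928625]
(169, 97, 211, 133)
[[373, 97], [171, 121], [187, 227], [377, 208]]
161 89
```

View pics/w2c.png

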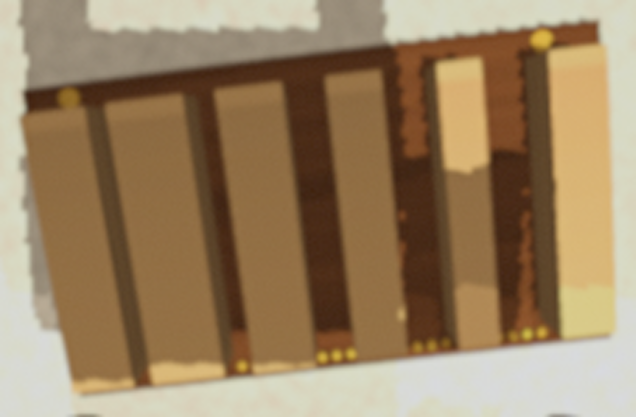

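```bash
cat > rack.py <<'E'
from h import *
import pickle
c=pickle.load(open("w2.pkl","rb"))
# (far-left, near-left, far-right, near-right) of ribs in crop px
L=[((22,115),(75,392),(90,108),(135,384)),((104,102),(152,382),(184,95),(225,374)),((214,90),(253,372),(284,83),(315,365)),((325,75),(357,358),(382,70),(407,355)),((435,62),(457,350),(484,58),(500,345)),((548,48),(560,338),(605,45),(613,333))]
w=[.0065,.010,.0135,.017,.0205]
src=[];dst=[]
for i,r in enumerate(L):
    for k,p in enumerate(r):
        j=i-1 if k<2 else i      # left edge borders slot i-1, right edge slot i
        if not 0<=j<5: continue
        y=(j-2)*.032+(w[j]/2 if k<2 else -w[j]/2)
        src.append(p);dst.append((-.045 if k%2==0 else .045,y))
px=np.array(src)/2.8+[161,89]-.3
dst=np.array(dst)
for z in(.03,.035,.04,.045):
    P=plane(c,px,z)[:,:2]
    a=P-P.mean(0);b=dst-dst.mean(0);U,S,V=np.linalg.svd(b.T@a);R=(U@V).T
    sc=(a*(b@R.T)).sum()/(b*b).sum()
    t=P.mean(0)-R@dst.mean(0);res=P-dst@R.T-t
    print(z,"t",t,"yaw",np.arctan2(R[1,0],R[0,0]),"scale",sc,"rms",np.sqrt((res**2).mean()),(res.max(),res.min()))
E
python3 rack.py
python3 - <<'E'
from h import *
totool([.485+.07,-.25,.25])
E
```

```text
0.03 t [0.49009204 0.14953528] yaw 0.2698154481239062 scale 1.031347227546103 rms 0.0015063632723843476 (np.float64(0.0024090455431632907), np.float64(-0.0030521722714235977))
0.035 t [0.48952234 0.1494542 ] yaw 0.26981544812390595 scale 1.012245193068069 rms 0.000736821733145655 (np.float64(0.0015362880698386872), np.float64(-0.0016890100470747238))
0.04 t [0.48895263 0.14937312] yaw 0.26981544812390595 scale 0.9931431585900345 rms 0.0005673592088727651 (np.float64(0.001872210889339948), np.float64(-0.0010630254747145407))
0.045 t [0.48838292 0.14929203] yaw 0.26981544812390607 scale 0.9740411241120004 rms 0.0012673203717921138 (np.float64(0.003313593074037391), np.float64(-0.002484874576200169))
tool delta [ 0.0389 -0.4051 -0.1107] turn(about tool z) None
```

Converted, -0.041 m is -0.0547, -0.025 m is -0.0333.

```bash
python3 inch.py '{"rows": [[0.088, 0, 0, -0.0493, 0], [0.088, 0, 0, -0.0493, 0], [0.088, 0.0019, -0.04, -0.0333, 0], [0.088, 0.0019, -0.0547, -0.0133, 0], [0.088, 0.0019, -0.0547, 0, 0], [0.088, 0.0019, -0.0547, 0, 0], [0.088, 0.0019, -0.0547, 0, 0], [0.088, 0.0019, -0.0547, 0, 0], [0.088, 0.0019, -0.0547, 0, 0], [0.088, 0.0019, -0.0547, 0, 0], [0.088, 0.0019, -0.0547, 0, 0], [0.088, 0.0019, -0.0547, 0, 0]]}'
python3 inch.py '{"rows": [[0.088, 0, -0.0133, 0, 0.0191], [0.088, 0, 0, 0, 0.0191], [0.088, 0, 0, 0, 0], [0.088, 0, 0, 0, 0]]}'
python3 -c "
from h import *
import pickle
c=cam('wrist','pics/w3.png');pickle.dump(c,open('w3.pkl','wb'))"
```

```text
clock: 3.3
tool_pos: [0.58, -0.2428, 0.25]
eef_rot: [-3.139, 0.003, -2.984]
wrist_force: [-0.6, 0.3, 0.1]
grip_width: 0.0879
grasp_force: 0.0
clock: 3.63
tool_pos: [0.581, -0.2503, 0.249]
eef_rot: [-3.141, 0.002, 3.063]
wrist_force: [-0.6, -0.2, 0.2]
grip_width: 0.0875
grasp_force: 0.0
```

View pics/w3.png

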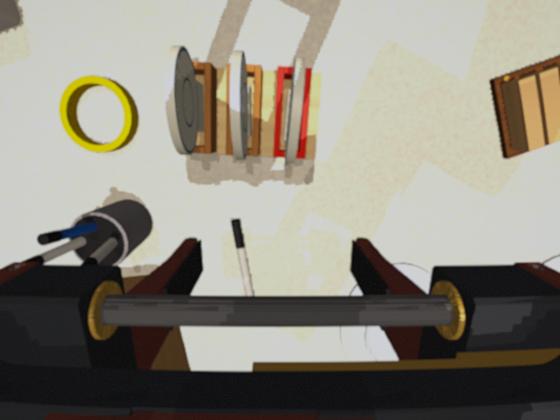

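The red-bay plaque appears edge-on from about (303,58) to (292,165), between the red walls. I'll take a second, closer view.

Converted, 0.02 m is 0.0267, 0.015 m is 0.02.

```bash
python3 inch.py '{"rows": [[0.088, 0.02, 0.0187, 0.0267, 0], [0.088, 0.02, 0.0187, 0.0267, 0], [0.088, 0, 0, 0, 0], [0.088, 0, 0, 0, 0]]}'
python3 - <<'E'
from h import *
import pickle
c=cam('wrist');pickle.dump(c,open('w4.pkl','wb'))
q=pickle.load(open('w3.pkl','rb'))
im=lambda c,x,y:cv2.resize(c["image"][y:y+190,x:x+130],None,fx=3,fy=3,interpolation=cv2.INTER_CUBIC)
p=proj(c,[.49,-.22,.125])[0];print(p,c["o"],q["o"])
x,y=int(p[0])-65,max(0,int(p[1])-95);print(x,y)
cv2.imwrite("pics/w34.png",np.hstack([im(q,230,30),im(c,x,y)])[:,:,::-1])
E
```

```text
clock: 4.02
tool_pos: [0.5514, -0.2176, 0.2073]
eef_rot: [3.141, -0.002, 3.065]
wrist_force: [-0.2, 0.2, 0.8]
grip_width: 0.0878
grasp_force: 0.0
[266.83859696 145.16149673] [ 0.48207316 -0.21235583  0.36906611] [ 0.51104306 -0.24460791  0.4104561 ]
201 50
```

View pics/w34.png

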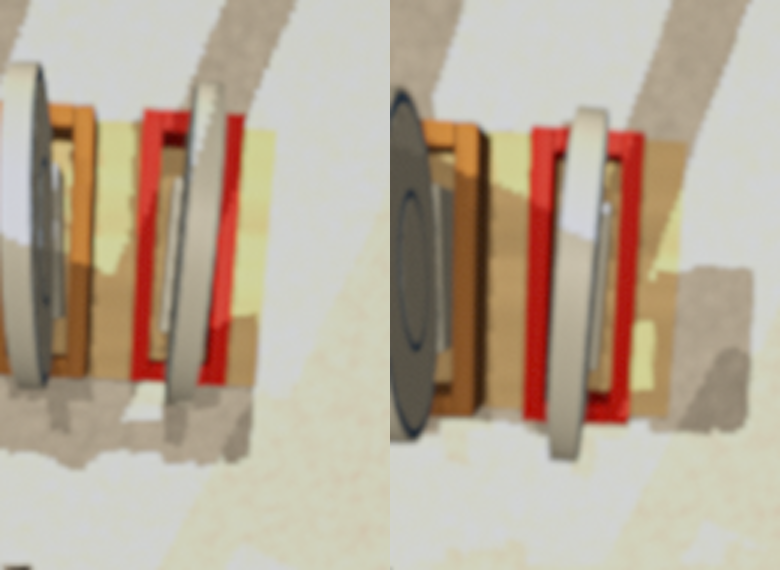

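```bash
cat > pl.py <<'E'
from h import *
import pickle
q=pickle.load(open('w3.pkl','rb'));c=pickle.load(open('w4.pkl','rb'))
A=lambda p:np.array(p)/3+[230,30]-.33
B=lambda p:(np.array(p)-[390,0])/3+[201,50]-.33
for n,a,b in[("far end",(208,85),(592,108)),("near end",(182,400),(565,458)),
 ("wall NW",(146,110),(532,128)),("wall SW",(133,380),(525,418)),("wall NE",(243,114),(643,132)),("wall SE",(225,384),(629,422))]:
    P,e=tri(q,A(a),c,B(b));print(n,np.round(P,4),"gap",round(e,4))
# centreline from view 4: edges at rows, plane of top edge
print("plaque c top@.125", plane(c,[B((579,280))],.125), plane(q,[A((198,240))],.125))
w=np.array([plane(x,[f(p)],.046)[0] for x,f,ps in((q,A,[(146,110),(133,380),(243,114),(225,384)]),(c,B,[(532,128),(525,418),(643,132),(629,422)])) for p in ps]).reshape(2,4,3)[:,:,:2]
for v in w: print("centre",v.mean(0),"yaw",np.arctan2(*(v[0]-v[1]+v[2]-v[3])[::-1]),"len",np.linalg.norm(v[0]-v[1]),"wid",np.linalg.norm(v[0]-v[2]))
for x,f,a,b in((q,A,(208,85),(182,400)),(c,B,(592,108),(565,458))):
    P=plane(x,[f(a),f(b)],.084);print("plaque mid",P.mean(0),"yaw",np.arctan2(*(P[0]-P[1])[1::-1]),"len",np.linalg.norm(P[0]-P[1]))
E
python3 pl.py
```

```text
far end [ 0.4391 -0.2157  0.0867] gap 0.0001
near end [ 0.5422 -0.2323  0.1012] gap 0.0004
wall NW [ 0.4393 -0.2364  0.0569] gap 0.0002
wall SW [ 0.5379 -0.2494  0.0489] gap 0.0006
wall NE [ 0.4423 -0.1997  0.0497] gap 0.0005
wall SE [ 0.5431 -0.2117  0.0434] gap 0.0002
plaque c top@.125 [[ 0.48809814 -0.22240611  0.125     ]] [[ 0.49151991 -0.22491243  0.125     ]]
centre [ 0.48992877 -0.22419753] yaw 3.015478433497761 len 0.10196621724846568 wid 0.036971773834166104
centre [ 0.49015301 -0.22458546] yaw 3.01870460783724 len 0.10120930790065849 wid 0.038144327917706104
plaque mid [ 0.49132906 -0.22345172  0.084     ] yaw 2.991349512030951 len 0.10669966266871649
plaque mid [ 0.49230661 -0.22474527  0.084     ] yaw 2.976163413044218 len 0.1087106167094589
```

Converted, 0.04 rad is 0.0064.

```bash
python3 inch.py '{"rows": [[0.04, 0, 0, 0, 0.0064], [0.04, 0, 0, 0, 0.0064], [0.04, 0, 0, 0, 0], [0.04, 0, 0, 0, 0]]}'; python3 -c "
from h import *
totool([.4915,-.224,.069],2.985)"
```

```text
clock: 4.4
tool_pos: [0.5539, -0.2202, 0.2089]
eef_rot: [-3.14, 0.003, 2.983]
wrist_force: [0.5, 0.8, -0.2]
grip_width: 0.0646
grasp_force: 0.0
tool delta [ 0.0614 -0.0135  0.1398] turn(about tool z) -0.002
```

```bash
python3 inch.py '{"rows": [[0.04, 0.04, -0.0093, 0, 0], [0.04, 0.04, -0.008, 0, 0], [0.04, 0, 0, 0.04, 0], [0.04, 0, 0, 0.0267, 0], [0.04, 0, 0, 0, 0], [0.04, 0, 0, 0, 0]]}'
python3 - <<'E'
from h import *
S=[]
for i in range(6): c=cam("wrist"); S.append(env.state()["tool_pos"])
S=np.array(S);print(S.mean(0),S.std(0));cv2.imwrite("pics/w5.png",c["image"][:,:,::-1])
print("finger px",proj(c,np.array([[.4915,-.224,.125],[.4915,-.224,.069]])))
totool([.4915,-.224,.069],2.985)
E
```

```text
clock: 4.9
tool_pos: [0.491, -0.2226, 0.1576]
eef_rot: [3.141, -0.001, 2.982]
wrist_force: [0.6, 0.2, 0.5]
grip_width: 0.04
grasp_force: 0.0
[ 0.4921639  -0.22306659  0.15878916] [0.0002171  0.00012102 0.00020498]
finger px [[274.23832131 235.92887066]
 [274.61129113 214.54500842]]
tool delta [ 0.0004 -0.0011  0.0896] turn(about tool z) -0.004
```

View pics/w5.png

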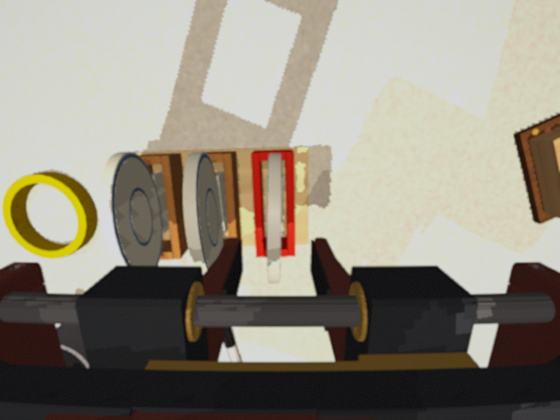

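The plaque sits centred at column 274, between the fingers and lined up with the closing line. Lower now, then close.

Converted, 0.03 m is 0.04, 0.02 m is 0.0267.

```bash
python3 inch.py '{"rows": [[0.04, 0, 0, 0.04, 0], [0.04, 0, 0, 0.04, 0], [0.04, 0, 0, 0.0267, 0], [0.04, 0, 0, 0.012, 0], [0.04, 0, 0, 0, 0], [0.04, 0, 0, 0, 0]]}'; python3 inch.py '{"rows": [[0.02, 0, 0, 0, 0], [0.015, 0, 0, 0, 0], [0.012, 0, 0, 0, 0], [0.0085, 0, 0, 0, 0], [0.0085, 0, 0, 0, 0], [0.0085, 0, 0, 0, 0], [0.0085, 0, 0, 0, 0]]}'
```

```text
clock: 5.7
tool_pos: [0.4913, -0.2226, 0.069]
eef_rot: [-3.141, 0.0, 2.981]
wrist_force: [-0.3, 0.9, 0.3]
grip_width: 0.0405
grasp_force: 0.0
clock: 6.28
tool_pos: [0.4912, -0.2227, 0.069]
eef_rot: [-3.141, 0.001, 2.981]
wrist_force: [-0.9, -1.5, 3.4]
grip_width: 0.0088
grasp_force: 18.7
```

Converted, -0.02 m is -0.0267, -0.018 m is -0.024.

```bash
python3 inch.py '{"rows": [[0.0085, 0, 0, -0.0027, 0], [0.0085, 0, 0, -0.0067, 0], [0.0085, 0, 0, -0.0133, 0], [0.0085, 0, 0, -0.02, 0], [0.0085, 0, 0, -0.0267, 0], [0.0085, 0, 0, -0.0267, 0], [0.0085, 0, 0, -0.0267, 0], [0.0085, 0, 0, -0.024, 0], [0.0085, 0, 0, -0.0133, 0], [0.0085, 0, 0, 0, 0], [0.0085, 0, 0, 0, 0], [0.0085, 0, 0, 0, 0]]}'
python3 - <<'E'
from h import *
print(env.state()); c=cam("wrist","pics/w6.png");cam("scene","pics/s6.png")
E
```

```text
clock: 7.28
tool_pos: [0.4902, -0.2219, 0.1877]
eef_rot: [3.141, -0.002, 2.981]
wrist_force: [-0.8, 0.7, -2.4]
grip_width: 0.0089
grasp_force: 18.7
{'clock': 7.2833, 'joint_positions': array([-5.53490130e-01,  3.07125172e-01,  1.68581104e+00, -6.98413309e-05,
        1.15036976e+00, -1.96348030e+00]), 'joint_vel': array([-0.00070886,  0.01187062,  0.00776471, -0.00050378, -0.001025  ,
       -0.00057919]), 'joint_efforts': array([ 1.49649417e-02, -4.78258431e+01, -2.60659468e+01, -3.71596660e-02,
        2.58879585e-02, -3.98642333e-04]), 'tool_pos': array([ 0.49018744, -0.22193143,  0.18765894]), 'eef_rot': array([ 3.14099588e+00, -1.60729308e-03,  2.98081554e+00]), 'wrist_force': array([-0.82798907,  0.72265222, -2.38168907]), 'torque': array([ 0.05481805, -0.02825026,  0.03841772]), 'grasp_force': 18.738539814949036, 'grip_width': 0.00886607867456476}
```

Run:
```python
import cv2,numpy as np
a=cv2.imread("pics/w6.png");b=cv2.imread("pics/s6.png")[120:280,120:280]
cv2.imwrite("pics/v6.png",np.hstack([cv2.resize(b,(420,420)),cv2.resize(a[100:330,170:380],(380,420))]))
```

```text
(no output)
```

View pics/v6.png

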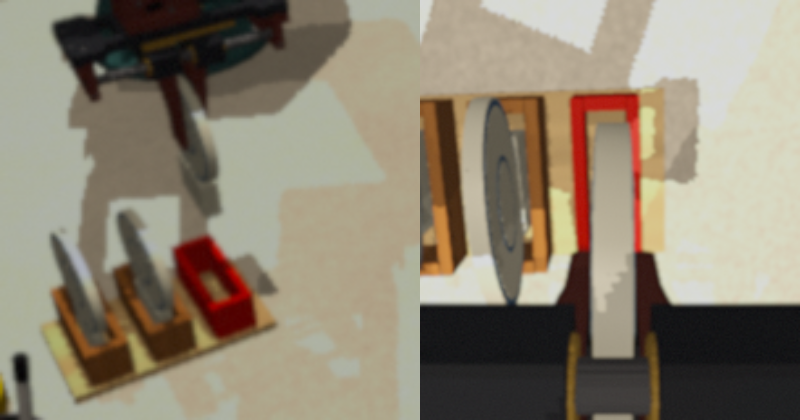

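Held cleanly at 18.7 N, and the red bay is empty. Next I turn to the rack yaw and travel to above slot 2. Slot 1, at 6.5 mm, is narrower than any tongue (7 mm or more).

Converted, 0.036 m is 0.048, 0.035 m is 0.0467, -0.1 rad is -0.0159.

```bash
python3 inch.py '{"rows": [[0.0085, 0, 0.0133, 0, -0.008], [0.0085, 0, 0, 0, -0.0159], [0.0085, 0, 0, 0, -0.0159], [0.0085, 0, 0, 0, -0.0159], [0.0085, 0, 0, 0, -0.0127], [0.0085, 0, 0.0133, 0, 0], [0.0085, -0.0133, 0.0333, 0, 0], [0.0085, -0.0147, 0.0467, 0, 0], [0.0085, -0.0147, 0.048, 0, 0], [0.0085, -0.0147, 0.048, 0, 0], [0.0085, -0.0147, 0.048, 0, 0], [0.0085, -0.0147, 0.048, 0, 0]]}'; python3 inch.py '{"rows": [[0.0085, -0.0147, 0.048, 0, 0], [0.0085, -0.0133, 0.04, 0, 0], [0.0085, -0.0133, 0.0267, 0, 0], [0.0085, -0.0067, 0.0133, 0, 0], [0.0085, 0, 0, 0, 0], [0.0085, 0, 0, 0, 0]]}'
cat > go.py <<'E'
from h import *
import sys
S=[];F=[];Y=[]
for i in range(4):
    cam("wrist");s=env.state();S.append(s["tool_pos"]);F.append(np.r_[s["wrist_force"],s["torque"]]);Y.append(s["eef_rot"][2]%(2*np.pi))
p=np.mean(S,0);y=np.mean(Y);f=np.mean(F,0)
j=int(sys.argv[1])-3; R=Ro.from_euler("z",.27).as_matrix()
t=np.array([.489,.1494,0])+R@[0,.032*j,0]; t[2]=.103
Rt=Ro.from_euler("xyz",s["eef_rot"]).as_matrix()
print("pos",np.round(p,4),"yaw",y,"turn",round(y-np.pi-.27,4),"force",f.round(2),"grip",s["grasp_force"],s["grip_width"])
print("tool delta to slot, TCP z .103",np.round(Rt.T@(t-p),4),s["clock"])
E
python3 go.py 2
```

```text
clock: 8.38
tool_pos: [0.4969, 0.0133, 0.1879]
eef_rot: [3.141, -0.001, -2.876]
wrist_force: [0.5, 0.4, -1.4]
grip_width: 0.0089
grasp_force: 18.7
clock: 8.88
tool_pos: [0.5069, 0.1131, 0.1881]
eef_rot: [-3.141, -0.001, -2.872]
wrist_force: [0.0, -1.0, -2.3]
grip_width: 0.0091
grasp_force: 18.7
pos [0.5071 0.112  0.1882] yaw 3.4093614585889664 turn -0.0022 force [-0.05 -0.02 -1.61  0.04  0.01  0.01] grip 18.739039599895477 0.00889252416988892
tool delta to slot, TCP z .103 [0.0074 0.0088 0.0852] 9.0833
```

Before trying the tight slots, I'll feel both walls of the widest slot. That gives me the centring and the tongue thickness.

Converted, 0.03 m is 0.04, 0.02 m is 0.0267, -0.002 rad is -0.0003.

```bash
python3 inch.py '{"rows": [[0.0085, 0.0013, 0.02, 0, 0], [0.0085, 0.0013, 0.04, 0, 0], [0.0085, 0.0019, 0.04, 0.0067, 0], [0.0085, 0.0027, 0.0267, 0.02, 0], [0.0085, 0.0027, 0.0133, 0.0267, 0], [0.0085, 0, 0, 0.0267, 0], [0.0085, 0, 0, 0.02, 0], [0.0085, 0, 0, 0.0067, -0.0003], [0.0085, 0, 0, 0, 0], [0.0085, 0, 0, 0, 0]]}'; python3 go.py 5
```

```text
clock: 9.92
tool_pos: [0.4728, 0.2118, 0.1089]
eef_rot: [-3.141, -0.0, -2.872]
wrist_force: [0.0, 0.4, -1.4]
grip_width: 0.009
grasp_force: 18.7
pos [0.4734 0.2122 0.1095] yaw 3.4119271975371666 turn 0.0003 force [-0.29  0.22 -2.01  0.04  0.02 -0.01] grip 18.738929629325867 0.009196275271165654
tool delta to slot, TCP z .103 [ 0.0017 -0.0007  0.0065] 10.1167
```

Lower slowly to about 8 mm inside slot 5.

Converted, 0.004 m is 0.0053, 0.003 m is 0.004.

```bash
python3 inch.py '{"rows": [[0.0085, 0.0023, -0.0009, 0.0053, 0], [0.0085, 0, 0, 0.004, 0], [0.0085, 0, 0, 0.0027, 0], [0.0085, 0, 0, 0.0027, 0], [0.0085, 0, 0, 0, 0]]}'; python3 inch.py '{"rows": [[0.0085, 0, 0, 0.0027, 0], [0.0085, 0, 0, 0.0027, 0], [0.0085, 0, 0, 0.0027, 0], [0.0085, 0, 0, 0, 0], [0.0085, 0, 0, 0, 0]]}'; python3 go.py 5
```

```text
clock: 10.53
tool_pos: [0.4705, 0.2112, 0.097]
eef_rot: [-3.141, -0.001, -2.87]
wrist_force: [0.4, -0.5, -1.9]
grip_width: 0.0089
grasp_force: 18.7
clock: 10.95
tool_pos: [0.4708, 0.2112, 0.0913]
eef_rot: [-3.142, -0.0, -2.87]
wrist_force: [-0.1, 0.7, -1.3]
grip_width: 0.0088
grasp_force: 18.7
pos [0.471  0.2113 0.0915] yaw 3.412828329128041 turn 0.0012 force [-0.04 -0.16 -1.67  0.04  0.    0.01] grip 18.73827874660492 0.009077909920562089
tool delta to slot, TCP z .103 [-0.0009 -0.0004 -0.0115] 11.15
```

Converted, 0.001 m is 0.0013, 0.0006 m is 0.0008.

```bash
f(){ grep -E "tool_pos|wrist"; }
python3 inch.py '{"rows": [[0.0085, 0, 0.0013, 0, 0], [0.0085, 0, 0.0008, 0, 0], [0.0085, 0, 0, 0, 0]]}'|f; python3 inch.py '{"rows": [[0.0085, 0, 0.0011, 0, 0], [0.0085, 0, 0, 0, 0]]}'|f; python3 inch.py '{"rows": [[0.0085, 0, 0.0011, 0, 0], [0.0085, 0, 0, 0, 0]]}'|f; python3 go.py 5
```

```text
tool_pos: [0.4706, 0.2126, 0.0916]
wrist_force: [0.7, -1.5, -2.1]
tool_pos: [0.4706, 0.2127, 0.0916]
wrist_force: [1.9, -4.3, -0.1]
tool_pos: [0.4706, 0.2129, 0.0916]
wrist_force: [2.4, -8.1, 0.7]
pos [0.4706 0.2128 0.0916] yaw 3.4139787953188243 turn 0.0024 force [ 1.96 -7.08 -0.14 -1.68 -0.46  0.04] grip 18.894146382808685 0.00943604465951904
tool delta to slot, TCP z .103 [-0.0008 -0.0021 -0.0114] 11.9333
```

Converted, -0.002 m is -0.0027, -0.0012 m is -0.0016.

```bash
f(){ grep -E "tool_pos|wrist"; }
python3 inch.py '{"rows": [[0.0085, 0, -0.0027, 0, 0], [0.0085, 0, -0.0016, 0, 0], [0.0085, 0, -0.0013, 0, 0], [0.0085, 0, 0, 0, 0], [0.0085, 0, 0, 0, 0]]}'|f; python3 inch.py '{"rows": [[0.0085, 0, -0.0011, 0, 0], [0.0085, 0, 0, 0, 0]]}'|f; python3 inch.py '{"rows": [[0.0085, 0, -0.0011, 0, 0], [0.0085, 0, 0, 0, 0]]}'|f;python3 go.py 5
```

```text
tool_pos: [0.4711, 0.2105, 0.0915]
wrist_force: [-0.5, 1.6, -1.7]
tool_pos: [0.4714, 0.2096, 0.0915]
wrist_force: [0.7, 0.4, -2.2]
tool_pos: [0.4716, 0.2087, 0.0915]
wrist_force: [-0.0, -0.7, -2.4]
pos [0.4716 0.2088 0.0915] yaw 3.4127394119909464 turn 0.0011 force [-0.19 -0.4  -1.72  0.07 -0.   -0.01] grip 18.737885355949402 0.008766946839926522
tool delta to slot, TCP z .103 [-0.0009  0.0022 -0.0115] 12.8833
```

Converted, -0.0008 m is -0.0011.

```bash
f(){ grep -E "tool_pos|wrist"; }
python3 inch.py '{"rows": [[0.0085, 0, -0.0011, 0, 0], [0.0085, 0, 0, 0, 0]]}'|f; python3 inch.py '{"rows": [[0.0085, 0, -0.0011, 0, 0], [0.0085, 0, 0, 0, 0]]}'|f;python3 inch.py '{"rows": [[0.0085, 0, -0.0011, 0, 0], [0.0085, 0, 0, 0, 0]]}'|f
```

```text
tool_pos: [0.4719, 0.2079, 0.0915]
wrist_force: [-0.2, -0.6, -1.3]
tool_pos: [0.4719, 0.2077, 0.0915]
wrist_force: [-1.0, 3.8, -2.1]
tool_pos: [0.4719, 0.2076, 0.0915]
wrist_force: [-2.2, 5.5, -1.6]
```

The free travel is about 4.95 mm, so the tongue is about 15.5 mm thick and belongs in slot 4 (17 mm). Slot 3 at 13.5 mm is too narrow. The slot centre lies about 0.75 mm toward -y of my estimate.

Converted, -0.012 m is -0.016, -0.01075 m is -0.0143, -0.001 rad is -0.0002.

```bash
python3 inch.py '{"rows": [[0.0085, 0, 0.0061, 0, 0], [0.0085, 0, 0, -0.0067, 0], [0.0085, 0, 0, -0.0133, 0], [0.0085, 0, 0, -0.0093, 0], [0.0085, 0, -0.0133, 0, 0], [0.0085, 0, -0.016, 0, 0], [0.0085, 0, -0.0143, 0, -0.0002], [0.0085, 0, 0, 0, 0], [0.0085, 0, 0, 0, 0], [0.0085, 0, 0, 0, 0]]}'; python3 go.py 4
```

```text
clock: 14.22
tool_pos: [0.4796, 0.1788, 0.1132]
eef_rot: [3.141, -0.001, -2.871]
wrist_force: [0.2, -0.1, -1.5]
grip_width: 0.0086
grasp_force: 18.7
pos [0.4796 0.1794 0.1133] yaw 3.413638213798231 turn 0.002 force [ 0.18 -0.39 -1.73  0.02  0.02  0.02] grip 18.739207684993744 0.008790440466355479
tool delta to slot, TCP z .103 [-0.0011  0.0006  0.0103] 14.4167
```

Converted, 0.004 m is 0.0053, 0.003 m is 0.004, 0.002 rad is 0.0003.

```bash
f(){ grep -E "tool_pos|wrist|grasp"; }
python3 inch.py '{"rows": [[0.0085, -0.0013, -0.0001, 0.0053, 0.0003], [0.0085, 0, 0, 0.004, 0], [0.0085, 0, 0, 0.0027, 0], [0.0085, 0, 0, 0.0013, 0], [0.0085, 0, 0, 0, 0]]}'|f; python3 inch.py '{"rows": [[0.0085, 0, 0, 0.0013, 0], [0.0085, 0, 0, 0.0013, 0], [0.0085, 0, 0, 0, 0]]}'|f; python3 inch.py '{"rows": [[0.0085, 0, 0, 0.0013, 0], [0.0085, 0, 0, 0, 0]]}'|f;python3 inch.py '{"rows": [[0.0085, 0, 0, 0.0013, 0], [0.0085, 0, 0, 0, 0]]}'|f
```

```text
tool_pos: [0.4804, 0.1795, 0.103]
wrist_force: [-0.8, -0.4, -1.6]
grasp_force: 18.7
tool_pos: [0.4807, 0.1794, 0.1014]
wrist_force: [0.5, 0.1, -1.9]
grasp_force: 18.7
tool_pos: [0.4808, 0.1794, 0.1004]
wrist_force: [-0.8, 1.0, -1.3]
grasp_force: 18.7
tool_pos: [0.4808, 0.1795, 0.0994]
wrist_force: [-0.1, 0.5, -2.3]
grasp_force: 18.7
```

No contact yet; continue down carefully.

Converted, 0.001 m is 0.0013.

```bash
f(){ grep -E "tool_pos|wrist|grasp"; }
python3 inch.py '{"rows": [[0.0085, 0, 0, 0.0013, 0], [0.0085, 0, 0, 0.0013, 0], [0.0085, 0, 0, 0, 0]]}'|f; python3 inch.py '{"rows": [[0.0085, 0, 0, 0.0013, 0], [0.0085, 0, 0, 0.0013, 0], [0.0085, 0, 0, 0, 0]]}'|f;python3 go.py 4
```

```text
tool_pos: [0.4807, 0.1795, 0.0973]
wrist_force: [-0.1, -0.2, -2.5]
grasp_force: 18.7
tool_pos: [0.4807, 0.1795, 0.0953]
wrist_force: [-0.1, 0.0, -1.8]
grasp_force: 18.7
pos [0.4808 0.1795 0.0955] yaw 3.4118150870208295 turn 0.0002 force [-0.09  0.15 -1.37  0.04 -0.   -0.02] grip 18.73943030834198 0.008924871881506551
tool delta to slot, TCP z .103 [ 0.0001  0.0008 -0.0075] 16.1167
```

Converted, 0.0015 m is 0.002.

```bash
f(){ grep -E "tool_pos|wrist|grasp"; }
python3 inch.py '{"rows": [[0.0085, 0, 0, 0.002, 0], [0.0085, 0, 0, 0.002, 0], [0.0085, 0, 0, 0.002, 0], [0.0085, 0, 0, 0.002, 0], [0.0085, 0, 0, 0, 0]]}'|f; python3 inch.py '{"rows": [[0.0085, 0, 0, 0.002, 0], [0.0085, 0, 0, 0.002, 0], [0.0085, 0, 0, 0.002, 0], [0.0085, 0, 0, 0.002, 0], [0.0085, 0, 0, 0, 0]]}'|f;python3 inch.py '{"rows": [[0.0085, 0, 0, 0.002, 0], [0.0085, 0, 0, 0.002, 0], [0.0085, 0, 0, 0.002, 0], [0.0085, 0, 0, 0.002, 0], [0.0085, 0, 0, 0, 0]]}'|f; python3 inch.py '{"rows": [[0.0085, 0, 0, 0.0013, 0], [0.0085, 0, 0, 0.0013, 0], [0.0085, 0, 0, 0, 0], [0.0085, 0, 0, 0, 0]]}'|f
```

```text
tool_pos: [0.4805, 0.1794, 0.0891]
wrist_force: [-1.3, -0.4, -1.4]
grasp_force: 18.7
tool_pos: [0.4806, 0.1794, 0.0832]
wrist_force: [1.2, -0.7, -2.0]
grasp_force: 18.7
tool_pos: [0.4806, 0.1794, 0.0772]
wrist_force: [0.6, -0.1, -1.7]
grasp_force: 18.7
tool_pos: [0.4807, 0.1795, 0.0755]
wrist_force: [0.0, 0.4, -1.6]
grasp_force: 18.7
```

Converted, 0.001 m is 0.0013.

```bash
f(){ grep -E "tool_pos|wrist|grasp"; }
python3 inch.py '{"rows": [[0.0085, 0, 0, 0.0013, 0], [0.0085, 0, 0, 0.0013, 0], [0.0085, 0, 0, 0, 0], [0.0085, 0, 0, 0, 0]]}'|f; for i in 1; do :; done; python3 inch.py '{"rows": [[0.0085, 0, 0, 0.0013, 0], [0.0085, 0, 0, 0, 0]]}'|f;python3 inch.py '{"rows": [[0.0085, 0, 0, 0.0013, 0], [0.0085, 0, 0, 0, 0]]}'|f
```

```text
tool_pos: [0.4807, 0.1795, 0.0734]
wrist_force: [-0.7, -0.2, -2.3]
grasp_force: 18.7
tool_pos: [0.4807, 0.1795, 0.0724]
wrist_force: [-0.1, 0.1, -0.9]
grasp_force: 18.7
tool_pos: [0.4807, 0.1795, 0.0714]
wrist_force: [-0.7, 0.1, -2.9]
grasp_force: 18.7
```

Converted, 0.0008 m is 0.0011.

```bash
f(){ grep -E "tool_pos|wrist|grasp"; }
python3 inch.py '{"rows": [[0.0085, 0, 0, 0.0011, 0], [0.0085, 0, 0, 0, 0], [0.0085, 0, 0, 0, 0]]}'|f;python3 inch.py '{"rows": [[0.0085, 0, 0, 0.0008, 0], [0.0085, 0, 0, 0, 0], [0.0085, 0, 0, 0, 0]]}'|f
```

```text
tool_pos: [0.4809, 0.1795, 0.071]
wrist_force: [-1.4, -0.4, 2.6]
grasp_force: 18.7
tool_pos: [0.4808, 0.1795, 0.0709]
wrist_force: [-2.7, 0.0, 9.8]
grasp_force: 18.7
```

The floor was felt at z = 0.071, as predicted. Relieve the pressure, open and retreat straight up.

Converted, -0.001 m is -0.0013.

```bash
python3 inch.py '{"rows": [[0.0085, 0, 0, -0.0013, 0], [0.0085, 0, 0, 0, 0], [0.009, 0, 0, 0, 0], [0.01, 0, 0, 0, 0], [0.014, 0, 0, 0, 0], [0.024, 0, 0, 0, 0], [0.03, 0, 0, 0, 0], [0.03, 0, 0, 0, 0], [0.03, 0, 0, 0, 0]]}'; python3 inch.py '{"rows": [[0.03, 0, 0, -0.0067, 0], [0.03, 0, 0, -0.0133, 0], [0.03, 0, 0, -0.0267, 0], [0.03, 0, 0, -0.04, 0], [0.03, 0, 0, -0.04, 0], [0.03, 0, 0, -0.04, 0], [0.03, -0.04, 0, -0.0267, 0], [0.03, -0.04, 0, 0, 0], [0.03, 0, 0, 0, 0], [0.03, 0, 0, 0, 0]]}'
python3 - <<'E'
from h import *
c=cam("wrist");s=cam("scene")
a=cv2.resize(c["image"],(480,360));b=cv2.resize(s["image"][110:230,260:365],(315,360))
cv2.imwrite("pics/fin.png",np.hstack([a,b])[:,:,::-1])
E
```

```text
clock: 19.62
tool_pos: [0.4808, 0.1795, 0.0711]
eef_rot: [-3.141, -0.0, -2.871]
wrist_force: [0.2, 0.4, 0.0]
grip_width: 0.0297
grasp_force: 0.0
clock: 20.45
tool_pos: [0.5398, 0.1958, 0.2172]
eef_rot: [-3.141, 0.002, -2.871]
wrist_force: [-0.9, 0.3, -0.5]
grip_width: 0.03
grasp_force: 0.0
```

View pics/fin.png

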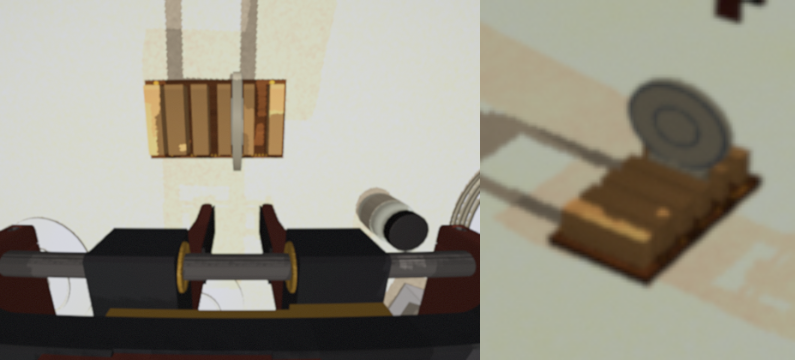

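The plaque stands upright in slot 4, at (237,120) in the wrist view, and the gripper is clear of it.

```bash
python3 -c "
from cell import env
print(env.hand_in())"
```

```text
the job is handed in; nothing more can be done
None
```

The plaque from the red bay stands upright and released on the floor of slot 4 (17 mm), and the job was handed in at about 20 s; I did not try slots 1–3, because feeling both walls of slot 5 put the tongue at about 15.5 mm, too thick for slot 3's 13.5 mm.

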